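Set the bench speed unit to speed four and start it

ROBOT

A 7-joint arm with a two-finger parallel gripper is mounted at the origin on a cart in front of the work surface, level with it; the furniture and walls round the work are solid. World frame = base frame: x ahead of the robot, y to its left, z up, the work surface at z = 0. Lengths are in m, angles in rad, forces in N, time in s.
With the tool pointing down it reaches from about 0.4 to 0.9 m from the base axis. Payload 5.5 kg.
Tool frame: the origin (TCP) lies at the very end of the fingers, on their centre line; the grasp point (between the pads) lies 19 mm behind it; y points along the fingers, x is the direction in which the jaws open and shut, and the axes are right-handed (so a half turn about y gives the same grasp; the last joint's range is limited). The gripper opens to 92 mm and grips with 3 to 60 N. Pads are 19 mm wide; open, the fingers measure 130 mm over their backs; the gripper's body (75 mm by 190 mm) begins 47 mm behind the grasp point.
Start: joints at [1.429, 0.501, -0.427, 1.55, 0.221, 1.138, -0.21], TCP at [0.256, -0.597, 0.227] pointing down, gripper open.
Joint ranges: [-2.88, 2.88], [-0.31, 2.03], [-1.54, 1.56], [0.2, 2.42], [-1.41, 4.55], [0.19, 2.02], [-2.57, 2.57]. Speed limits (rad/s): [2.57, 2.57, 3.14, 3.14, 3.14, 3.14, 3.14].

INTERFACE

Orientations are given as a unit quaternion [x, y, z, w].
In Python, from plant import monitor, cams, job gives the robot as it stands.
- The arm moves only by the shell command python3 -m jog 'ROWS' [OPENING] [FORCE]. ROWS is JSON, a list of rows, each a list of 6 numbers: the shift along the tool's x, y, z in m, then the turn, a rotation vector about the tool's x, y, z in degrees. A call has exactly 5 rows; each row shifts and turns the pose as measured when the row begins, along the tool's axes as they then stand; what a row does not reach is not made up. A row lasts 1/8 s, in which the tool goes at most 62.5 mm and 10.7 degrees, less where a joint would pass 70% of its speed; a pose out of reach is approached as far as the arm can. A call is refused whole if a number of a shift passes 0.0625 or a number of a turn 10.7, either way. A call with a gripper value outside its range is refused whole. OPENING is the opening in per cent of the stroke, from 0 (shut) to 100 (fully open), set as the call begins (- or left out, the last holds). The fingers move at their own pace and stop on an object; FORCE is the grip in N (left out, the last holds). Time passes only in rows, so rows that do not move let the fingers close, or fill a call up. It gives the time, the measured TCP pose, the force and the opening at its end, in the units of the state.
- monitor.read_state(): the state, without advancing time (a new reading comes with each control period).
- cams.get_image(name): name is "scene" or "top"; returns a dict with "frame" (420x560x3 uint8, blue, green, red), "fx", "fy", "cx", "cy" (pixels), "cam_to_world" (4x4, takes a point from camera to world coordinates). Camera axes: x right, y down, z forward; pixel columns grow to the right and rows downward; lengths in m; the calibration is good to about 2 mm. A picture is of the moment at which its call begins. There is no depth.
- job.finish_job(): hands the job in, once; it reports no verdict.
The state is a dict: "time": time; "joints": joint angles; "qvel": joint speeds; "joint_efforts": joint torques, N m; "ee_pos": TCP position; "tcp_rot": TCP orientation; "ft_force": force on the tool from outside, world axes, zero at the start; "moment": the same for the moment, N m; "gripper_width": finger opening in m.
Only numpy, scipy, OpenCV 4.12 (cv2) and the standard library are available. Lean on these libraries where they do the work, as an engineer would, in place of code of your own. Each camera call takes 0.05 s, during which the arm holds its last target.

TASK

Push the pointer of the speed dial round with the fingertips, counting the clicks, until it rests in the fourth speed (four clicks clockwise from off), and then press the start button fully down and let it come up again. Do not press the button at any other speed. The unit and the things lying round and on it must stay where they are: nothing is lifted, tipped or shoved out of place.

Things in the scene. Friction and masses are not known exactly. Their poses are not given: they have to be found in the camera images.
- unit: Bench speed unit: loose grey case, 3 kg, on rubber feet, 160 (x) x 250 (y) mm, flat top 50 mm above the table. Origin: centre of its underside; x to its back (away from the robot at yaw 0), y to its left. Dial axis at y = +35 mm, button axis at y = -90 mm. Round the dial a light plate with seven marks: a small ring for off (left, a little to the front), then clockwise six ticks, ever longer, for speeds 1 to 6.
- dial_center (a point): Point on the dial's upright axis, level with the top of its flat disc (62 mm above the table). The black disc is 104 mm across; on it stands one upright fin, the pointer: 12 mm thick, from the axis out to 49 mm radius, top 27 mm above this point. Otherwise only a round hub (14 mm radius, 24 mm high) stands on the disc. Pushing the fin sideways at 40 mm radius takes about 3 N.
- pointer_end (a point): The outer end of the pointer fin, 49 mm from the dial's axis and 14 mm above the disc (76 mm above the table); it moves with the dial. The line from dial_center to this point is where the dial points. 
- dial (a joint): Dial angle in rad, growing clockwise seen from above; seven spring detents 0.628 rad (36 degrees) apart: 0 = off, 0.628 = speed 1, 1.257 = speed 2, 1.885 = speed 3 (points straight to the unit's back), 2.513 = speed 4, 3.142 = speed 5, 3.770 = speed 6. Pushed a little past half-way to the next detent it snaps forward into it by itself and stays. It starts in off, 1 or 2.
- button_top (a point): Centre of the top of the round grey start button, 38 mm across, about 64.5 mm above the table when up; it goes straight down and moves with the button.
- start_button (a joint): How far the start button is down, in m: 0 up, 0.006 fully down. A spring brings it back; fully down takes 5 N.
- tape: Roll of masking tape, 105 mm across, 25 mm high, lying left of the unit; a bystander. Origin: centre of its underside.
- marker: Black marker, 18 x 124 x 20 mm, lying behind the unit; a bystander. Origin: centre of its underside.
- needle_file: Needle file with a round handle, 13 x 140 x 13 mm, lying right of the unit; a bystander. Origin: centre of its underside.
- blue_clip: Small dark plastic clip, 13 x 31 x 8 mm, lying on the unit's top in front of the start button; a bystander. Origin: centre of its underside.
- wax_jar: Open white jar, 52 mm across, 58 mm high, behind the unit; a bystander. Origin: centre of its underside.
- red_cap: Small round plastic cap, 34 mm across, 28 mm high, behind the unit; a bystander. Origin: centre of its underside.

How it is judged:
By the outcome, as a careful person would: the job done as asked, in the order asked, and still so for the second after the job is handed in, with the robot touching nothing.
It also fails if it takes over 67 s, if anything falls off the work surface, if the arm or the gripper's body presses on something with over 40 N, if the wrist force passes 120 N, or if a joint passes its speed limit or range.

## Working session

There is one attempt and no reset: what is moved stays moved. The work goes in short steps, Python scripts to look and compute and a shell command to move; the robot and the scene stay as the last step left them, time stands still between calls to the robot, and variables do not carry over. Pictures are saved under pics/ and viewed, and the job is handed in when it is done.

```bash
ls; mkdir -p pics; python3 - <<'E'
from plant import monitor,cams
import cv2
s=monitor.read_state()
print({k:(s[k]) for k in s})
for n in("scene","top"):
    d=cams.get_image(n);cv2.imwrite(f"pics/{n}0.png",d["frame"]);print(n,d["fx"],d["cx"],d["cy"],d["cam_to_world"])
E
```

```text
pics
{'time': 0.0, 'joints': array([ 1.42920538,  0.50185467, -0.42679664,  1.5514575 ,  0.22078801,
        1.13829128, -0.21029426]), 'qvel': array([-2.78541517e-04,  9.61988947e-04, -2.08345224e-03, -2.71260388e-04,
       -1.15086654e-03,  2.69157637e-03,  6.53347015e-05]), 'joint_efforts': array([-3.03985653e-04, -5.66581714e+01, -5.81638545e+00, -2.79113621e+01,
       -6.87654759e-02,  3.09493986e-02,  1.97007330e-04]), 'ee_pos': array([ 0.25567655, -0.59683546,  0.22567144]), 'tcp_rot': array([-0.58990937,  0.38982806, -0.38870646,  0.59071847]), 'ft_force': array([0.15902805, 0.27301117, 0.22839272]), 'moment': array([-0.02037786,  0.00593704,  0.02188172]), 'gripper_width': 0.09148868860037396}
scene 406.73776371355046 278.3097888000066 214.42799676714915 [[-0.5264473  -0.5435112   0.6537957   0.05399512]
 [-0.8500919   0.34919018 -0.39422072  0.35817129]
 [-0.01403567 -0.76332286 -0.6458647   0.63504892]
 [ 0.          0.          0.          1.        ]]
top 543.5648654746709 280.9735823604873 207.67266089061258 [[ 0.00489515 -0.99230224  0.12374287  0.49125232]
 [-0.99998589 -0.00511274 -0.0014409   0.04296782]
 [ 0.00206247 -0.12373407 -0.99231327  1.0633753 ]
 [ 0.          0.          0.          1.        ]]
```

View pics/top0.png

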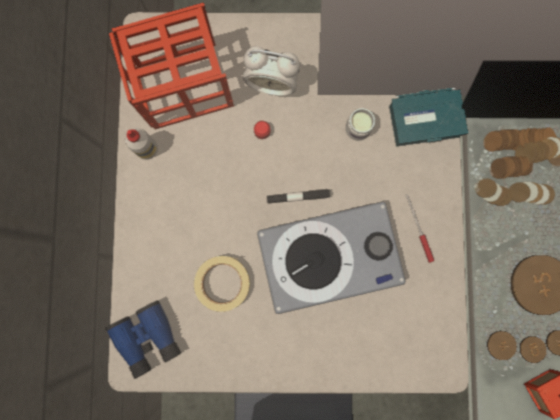

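View pics/scene0.png

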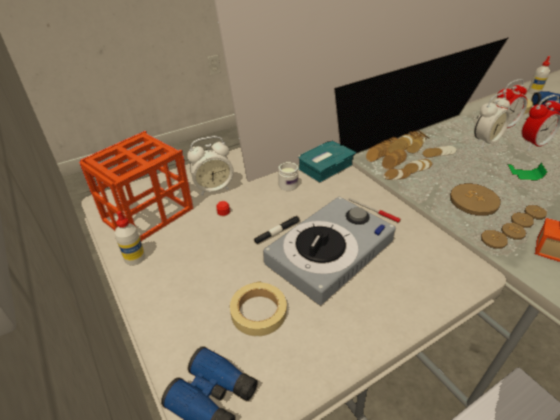

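```bash
cat > h.py <<'E'
import numpy as np,cv2
from plant import monitor,cams
from scipy.spatial.transform import Rotation as R
def px2w(d,u,v,z):
    T=np.array(d["cam_to_world"]);r=T[:3,:3]@np.array([(u-d["cx"])/d["fx"],(v-d["cy"])/d["fy"],1]);o=T[:3,3]
    return o+r*(z-o[2])/r[2]
def w2px(d,p):
    T=np.array(d["cam_to_world"]);c=T[:3,:3].T@(np.array(p)-T[:3,3]);return np.array([d["fx"]*c[0]/c[2]+d["cx"],d["fy"]*c[1]/c[2]+d["cy"]])
def st():
    s=monitor.read_state();print(round(s["time"],2),"tcp",s["ee_pos"].round(4),"F",s["ft_force"].round(1),"w",round(s["gripper_width"],4));m=R.from_quat(s["tcp_rot"]).as_matrix();print("axes cols x,y,z:",m.round(3).tolist());return s,m
E
python3 - <<'E'
from h import *
for n,(x0,x1,y0,y1) in dict(top=(250,410,195,320),scene=(260,400,195,300)).items():
    d=cams.get_image(n);f=d["frame"][y0:y1,x0:x1];cv2.imwrite(f"pics/{n}z.png",cv2.resize(f,None,fx=5,fy=4.8,interpolation=cv2.INTER_CUBIC))
    g=d["frame"].max(2);
    for nm,mask in(("dark",g<60),("light",d["frame"].min(2)>165)):
        m=np.zeros_like(g);m[y0:y1,x0:x1]=mask[y0:y1,x0:x1]*255
        for c in cv2.findContours(m,cv2.RETR_EXTERNAL,cv2.CHAIN_APPROX_NONE)[0]:
            if cv2.contourArea(c)>150:
                e=cv2.fitEllipse(c);print(n,nm,cv2.contourArea(c),np.round(e[0],1),np.round(e[1],1),"z62",px2w(d,*e[0],.062).round(4),"z50",px2w(d,*e[0],.05).round(4))
st()
E
```

```text
top light 5114.0 [312.5 261.4] [80.4 81. ] z62 [ 0.5172 -0.0168  0.062 ] z50 [ 0.5175 -0.0175  0.05  ]
scene dark 1300.5 [320.3 244.1] [34.4 48.1] z62 [ 0.5104 -0.0139  0.062 ] z50 [ 0.5199 -0.0217  0.05  ]
scene light 1004.5 [320.3 246.4] [47.7 68. ] z62 [ 0.5051 -0.0101  0.062 ] z50 [ 0.5146 -0.0178  0.05  ]
0.2 tcp [ 0.2558 -0.5971  0.2261] F [-0.1 -0.1  0.3] w 0.092
axes cols x,y,z: [[0.394, -0.0, 0.919], [-0.919, 0.001, 0.394], [-0.001, -1.0, 0.0]]
```

View pics/topz.png

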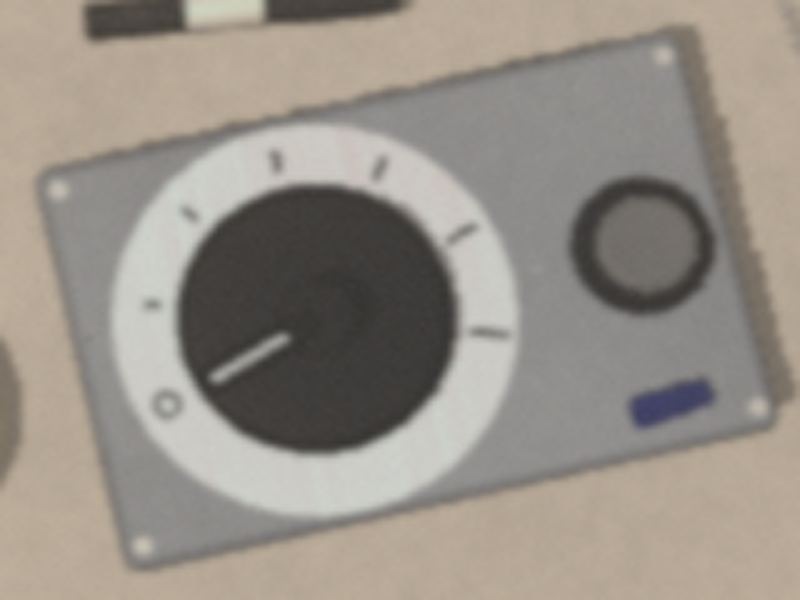

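View pics/scenez.png

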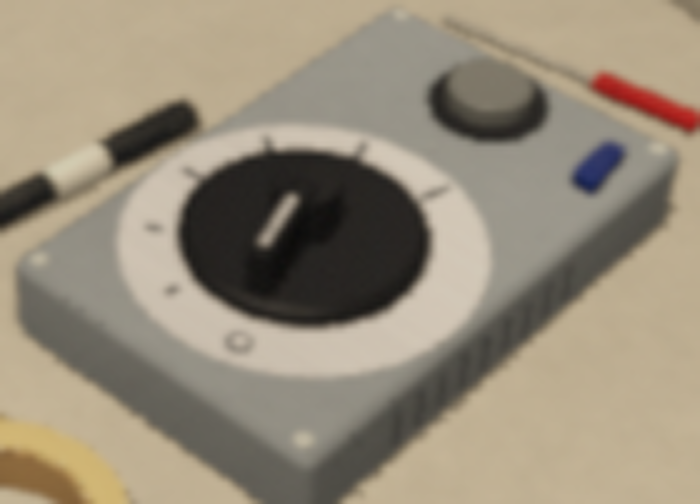

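```bash
python3 - <<'E'
from h import *
d=cams.get_image("top")
Z=lambda x,y,z:px2w(d,250+(x+.5)/5-.5,195+(y+.5)/4.8-.5,z)
S=[Z(*p,.05)[:2] for p in((58,189),(663,55),(758,407),(143,545))]
c=np.mean(S,0);v=(S[1]-S[0]+S[2]-S[3]);yaw=np.arctan2(v[0],-v[1]);print("unit c",c,"yaw screws",np.degrees(yaw),"lens",[np.linalg.norm(S[i]-S[i-1]) for i in range(4)])
b=Z(643,245,.0645);dc=px2w(d,312.5,261.4,.051);w=b-dc;print("button",b,"dial",dc,"yaw",np.degrees(np.arctan2(w[0],-w[1])),np.linalg.norm(w[:2]))
M=R.from_euler('z',yaw).as_matrix()
u=(c+np.array((0,0)));print("from screws dial",u+(M@[0,.035,0])[:2],"button",u+(M@[0,-.09,0])[:2])
a=Z(290,337,.089);e=Z(215,380,.089);q=e-a;print("fin az",np.degrees(np.arctan2(q[1],q[0])),"r",np.linalg.norm((e-dc)[:2]),np.linalg.norm((a-dc)[:2]))
t=Z(277,160,.051)-dc;print("tick3 az",np.degrees(np.arctan2(t[1],t[0])))
E
```

```text
unit c [ 0.52658819 -0.05160719] yaw screws 13.278915201816034 lens [np.float64(0.14009093969592032), np.float64(0.23325922433873775), np.float64(0.14039354937026857), np.float64(0.23335984799502277)]
button [ 0.54645436 -0.13738653  0.0645    ] dial [ 0.51740281 -0.01745153  0.051     ] yaw 13.61634576292714 0.12340338665887093
from screws dial [ 0.51854898 -0.01754297] button [ 0.54726043 -0.1392009 ]
fin az 120.90210899349587 r 0.0442293477459164 0.01310036826959701
tick3 az 12.578692926546523
```

```bash
python3 -m jog '[[0,-0.02,0,0,0,0],[0,0,0.02,0,0,0],[0,0,0.02,0,-10,0],[0,0,0.02,0,-10,0],[0,0,0,0,0,0]]' 0 20; python3 -c "
from h import *
s,m=st();print(s['joints'].round(2))"
```

```text
time: 0.88
ee_pos: [0.316, -0.5677, 0.2496]
tcp_rot: [-0.65, 0.276, -0.278, 0.651]
ft_force: [0.5, -0.1, 0.7]
gripper_width: 0.0464
0.88 tcp [ 0.316  -0.5677  0.2496] F [ 0.5 -0.1  0.7] w 0.0464
axes cols x,y,z: [[0.692, 0.003, 0.722], [-0.722, -0.001, 0.692], [0.003, -1.0, 0.002]]
[ 1.39  0.5  -0.52  1.53  0.26  1.19  0.02]
```

```bash
python3 -m jog '[[-0.028,0,0.047,0,-10,0],[-0.02,0,0.051,0,-10,0],[-0.01,0,0.054,0,-10,0],[-0.001,0,0.055,0,-10,0],[0.009,0,0.054,0,-10,0]]'; python3 -c "
from h import *
s,m=st();print(s['joints'].round(2));print(m.T@(np.array([.467,-.006,.2])-s['ee_pos']), np.degrees(np.arctan2(m[1,2],m[0,2])))"
```

```text
time: 1.5
ee_pos: [0.3885, -0.3025, 0.2494]
tcp_rot: [0.709, 0.023, -0.021, -0.705]
ft_force: [0.5, 0.7, 1.1]
gripper_width: 0.0011
1.5 tcp [ 0.3885 -0.3025  0.2494] F [0.5 0.7 1.1] w 0.0011
axes cols x,y,z: [[0.998, 0.004, -0.062], [0.062, -0.005, 0.998], [0.004, -1.0, -0.006]]
[ 1.34  0.24 -0.83  1.91  0.21  1.07  0.48]
[0.09656587 0.04814563 0.29135638] 93.55671568894388
```

```bash
python3 -m jog '[[0.018,0,0.055,0,-9,0],[0.027,0,0.05,0,-9,0],[0.034,0.01,0.044,0,-9,0],[0.038,0.02,0.04,0,0,0],[0.038,0.02,0.04,0,0,0]]'; python3 -c "
from h import *
s,m=st();print(s['joints'].round(2));print(m.T@(np.array([.467,-.006,.12])-s['ee_pos']), np.degrees(np.arctan2(m[1,2],m[0,2])))"
```

```text
time: 2.12
ee_pos: [0.463, -0.0267, 0.2001]
tcp_rot: [0.689, 0.186, -0.18, -0.677]
ft_force: [1.1, 0.3, 0.7]
gripper_width: 0.0007
2.12 tcp [ 0.463  -0.0267  0.2001] F [1.1 0.3 0.7] w 0.0007
axes cols x,y,z: [[0.866, 0.012, -0.499], [0.499, -0.014, 0.866], [0.004, -1.0, -0.018]]
[ 0.88  0.3  -1.02  2.03  0.33  0.97  0.21]
[0.01344325 0.07986721 0.01736272] 119.9617353602978
```

```bash
python3 -m jog '[[0.013,0.02,0.017,0,0,0],[0,0.03,0,0,0,0],[0,0.03,0,0,0,0],[0,0,0,0,0,0],[0,0,0,0,0,0]]'; cat >> h.py <<'E'
C=np.array([.518,-.0175])
def rel():
    s,m=st();p=s["ee_pos"];v=p[:2]-C
    a=np.degrees(np.arctan2(m[1,2],m[0,2]));x=m[:2,0];z=m[:2,2]
    print("j",s["joints"].round(2),"M",s["moment"].round(2));print("dial-rel in tool: x %.4f z %.4f  h %.4f  z-az %.1f"%(v@x,v@z,p[2],a))
    # fin angle if finger (half 19mm + 6mm) is in flat contact
    print("tool-az as dial deg from off %.1f; tilt %s"%(121.3-a,m[:2,1].round(3)))
E
python3 - <<'E'
from h import *
rel()
for n,(x0,x1,y0,y1) in dict(top=(250,410,195,320),scene=(240,400,175,295)).items():
    d=cams.get_image(n);f=d["frame"][y0:y1,x0:x1];cv2.imwrite(f"pics/{n}1.png",cv2.resize(f,None,fx=4,fy=4,interpolation=cv2.INTER_CUBIC))
E
```

```text
time: 2.75
ee_pos: [0.469, -0.001, 0.119]
tcp_rot: [0.69, 0.183, -0.175, -0.678]
ft_force: [-0.7, 0.6, 0.2]
gripper_width: 0.0002
2.75 tcp [ 0.469 -0.001  0.119] F [-0.7  0.6  0.2] w 0.0002
axes cols x,y,z: [[0.871, 0.015, -0.491], [0.491, -0.013, 0.871], [0.007, -1.0, -0.019]]
j [ 0.7   0.44 -0.91  2.09  0.5   0.83 -0.  ] M [ 0.11 -0.14 -0.04]
dial-rel in tool: x -0.0346 z 0.0384  h 0.1190  z-az 119.4
tool-az as dial deg from off 1.9; tilt [ 0.015 -0.013]
```

View pics/scene1.png

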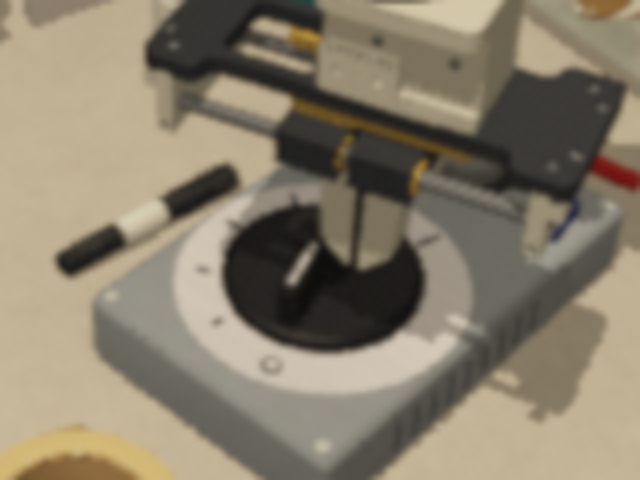

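View pics/top1.png

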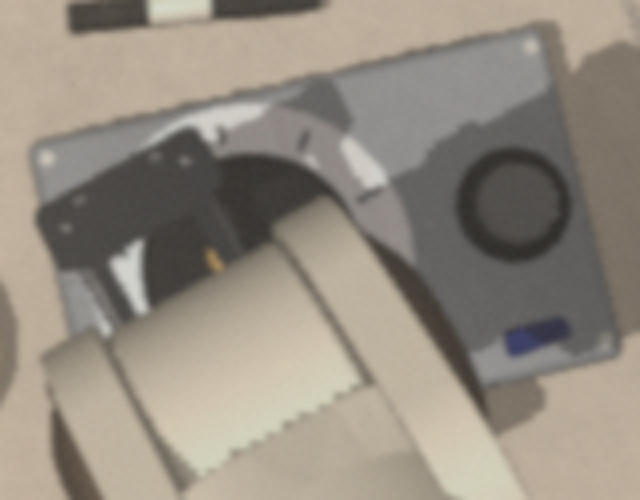

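```bash
python3 -m jog '[[0,0.024,0,0,0,0],[0,0.02,0,0,0,0],[0,0,0,0,0,0],[0,0,0,0,0,0],[0,0,0,0,0,0]]'; python3 -c "
from h import *
rel()"
```

```text
time: 3.48
ee_pos: [0.4747, -0.0039, 0.08]
tcp_rot: [0.692, 0.185, -0.17, -0.676]
ft_force: [0.4, 0.5, -0.4]
gripper_width: 0.0001
3.48 tcp [ 0.4747 -0.0039  0.08  ] F [ 0.4  0.5 -0.4] w 0.0001
axes cols x,y,z: [[0.874, 0.026, -0.485], [0.486, -0.016, 0.874], [0.015, -1.0, -0.027]]
j [ 0.64  0.51 -0.84  2.11  0.59  0.75 -0.08] M [-0.   -0.12  0.01]
dial-rel in tool: x -0.0312 z 0.0329  h 0.0800  z-az 119.0
tool-az as dial deg from off 2.3; tilt [ 0.026 -0.016]
```

```bash
cat >> h.py <<'E'
def tgt(th,off,h,rr=.038):
    """tool at dial angle th(deg), centre `off` behind the fin line, height h, radius rr"""
    s,m=st();a=np.radians(121.3-th);r=np.array([np.cos(a),np.sin(a)]);t=np.array([np.sin(a),-np.cos(a)])
    p=np.r_[C+rr*r-off*t,h];M=np.c_[np.r_[t,0],[0,0,-1],np.r_[r,0]]
    print("delta th %.0f"%th,(m.T@(p-s["ee_pos"])).round(4),(R.from_matrix(m.T@M).as_rotvec(degrees=True)).round(1))
E
python3 -m jog '[[0,0.005,0.002,1.5,0,0.9],[0,0.005,0.002,0,-2,0],[0,0,0,0,0,0],[0,0,0,0,0,0],[0,0,0,0,0,0]]'; python3 -c "
from h import *
rel();tgt(0,.03,.069)"
```

```text
time: 4.1
ee_pos: [0.4734, -0.0004, 0.0701]
tcp_rot: [-0.681, -0.19, 0.19, 0.681]
ft_force: [0.4, 0.5, 0.3]
gripper_width: 0.0003
4.1 tcp [ 4.734e-01 -4.000e-04  7.010e-02] F [0.4 0.5 0.3] w 0.0003
axes cols x,y,z: [[0.856, -0.001, -0.518], [0.518, -0.0, 0.856], [-0.001, -1.0, 0.0]]
j [ 0.64  0.54 -0.85  2.09  0.6   0.76 -0.04] M [ 0.02 -0.14 -0.03]
dial-rel in tool: x -0.0293 z 0.0377  h 0.0701  z-az 121.2
tool-az as dial deg from off 0.1; tilt [-0.001 -0.   ]
4.1 tcp [ 4.734e-01 -4.000e-04  7.010e-02] F [0.4 0.5 0.3] w 0.0003
axes cols x,y,z: [[0.856, -0.001, -0.518], [0.518, -0.0, 0.856], [-0.001, -1.0, 0.0]]
delta th 0 [-0.0008  0.0011  0.0002] [-0.  -0.1 -0.1]
```

```bash
python3 -m jog '[[0.004,0,0,0,0,0],[0.004,0,0.002,0,6,0],[0.004,0,0.002,0,6,0],[0.004,0,0.002,0,6,0],[0,0,0,0,0,0]]'; python3 -c "
from h import *
rel();tgt(26,.025,.07)"
```

```text
time: 4.72
ee_pos: [0.4836, 0.0125, 0.0698]
tcp_rot: [0.703, 0.076, -0.08, -0.702]
ft_force: [-0.1, -0.4, -0.2]
gripper_width: 0.0007
4.72 tcp [0.4836 0.0125 0.0698] F [-0.1 -0.4 -0.2] w 0.0007
axes cols x,y,z: [[0.976, -0.005, -0.22], [0.22, -0.002, 0.976], [-0.005, -1.0, -0.001]]
j [ 0.55  0.53 -0.76  2.07  0.54  0.76 -0.34] M [ 0.   -0.13  0.02]
dial-rel in tool: x -0.0269 z 0.0368  h 0.0698  z-az 102.7
tool-az as dial deg from off 18.6; tilt [-0.005 -0.002]
4.72 tcp [0.4836 0.0125 0.0698] F [-0.1 -0.4 -0.2] w 0.0007
axes cols x,y,z: [[0.976, -0.005, -0.22], [0.22, -0.002, 0.976], [-0.005, -1.0, -0.001]]
delta th 26 [ 0.007  -0.0003  0.0041] [ 0.1  7.4 -0.3]
```

```bash
cat >> h.py <<'E'
def pic(k):
    d=cams.get_image("scene");f=d["frame"][185:295,250:400];a=cv2.resize(f,None,fx=5,fy=5,interpolation=cv2.INTER_CUBIC);cv2.imwrite(f"pics/s{k}.png",a)
E
python3 -c "
from h import *
pic(2)"
```

```text
(no output)
```

View pics/s2.png

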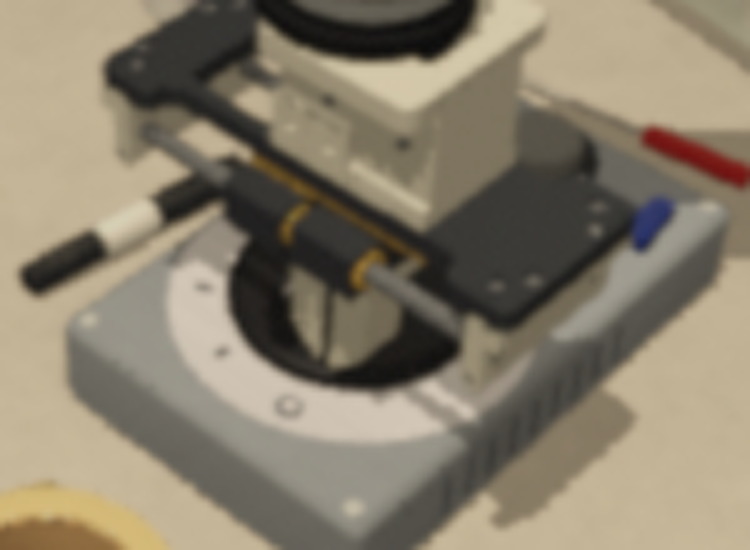

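```bash
python3 -m jog '[[0.006,0,0.003,0,6,0],[0.004,0,0.002,0,6,0],[0.004,0,0.002,0,6,0],[0,0,0,0,0,0],[0,0,0,0,0,0]]'; python3 -c "
from h import *
rel();tgt(50,.025,.07);pic(3)"
```

```text
time: 5.4
ee_pos: [0.4964, 0.0205, 0.0694]
tcp_rot: [0.707, -0.034, 0.03, -0.706]
ft_force: [-0.6, 1.1, 0.3]
gripper_width: 0.0005
5.4 tcp [0.4964 0.0205 0.0694] F [-0.6  1.1  0.3] w 0.0005
axes cols x,y,z: [[0.996, -0.006, 0.089], [-0.089, -0.002, 0.996], [-0.006, -1.0, -0.003]]
j [ 0.46  0.53 -0.69  2.04  0.49  0.75 -0.61] M [-0.03 -0.08 -0.04]
dial-rel in tool: x -0.0249 z 0.0359  h 0.0694  z-az 84.9
tool-az as dial deg from off 36.4; tilt [-0.006 -0.002]
5.4 tcp [0.4964 0.0205 0.0694] F [-0.6  1.1  0.3] w 0.0005
axes cols x,y,z: [[0.996, -0.006, 0.089], [-0.089, -0.002, 0.996], [-0.006, -1.0, -0.003]]
delta th 50 [ 0.0095 -0.0007  0.0069] [ 0.2 13.6 -0.3]
```

View pics/s3.png

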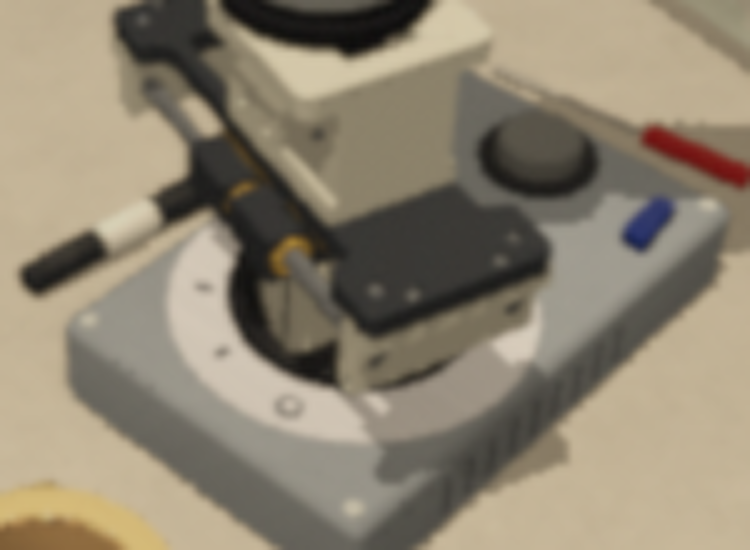

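```bash
python3 -m jog '[[0.004,0,0.003,0,6,0],[0.004,0,0.003,0,6,0],[0.004,0,0.003,0,6,0],[0.003,0,0.002,0,4,0],[0,0,0,0,0,0]]'; python3 -c "
from h import *
rel();tgt(76,.025,.07)"
```

```text
time: 6.08
ee_pos: [0.5101, 0.0264, 0.0684]
tcp_rot: [0.689, -0.171, 0.163, -0.685]
ft_force: [-0.0, 0.0, 0.1]
gripper_width: 0.0005
6.08 tcp [0.5101 0.0264 0.0684] F [-0.   0.   0.1] w 0.0005
axes cols x,y,z: [[0.888, -0.012, 0.46], [-0.46, -0.003, 0.888], [-0.009, -1.0, -0.008]]
j [ 0.37  0.53 -0.59  2.    0.42  0.75 -0.95] M [-0.01 -0.06 -0.02]
dial-rel in tool: x -0.0272 z 0.0354  h 0.0684  z-az 62.6
tool-az as dial deg from off 58.7; tilt [-0.012 -0.003]
6.08 tcp [0.5101 0.0264 0.0684] F [-0.   0.   0.1] w 0.0005
axes cols x,y,z: [[0.888, -0.012, 0.46], [-0.46, -0.003, 0.888], [-0.009, -1.0, -0.008]]
delta th 76 [ 0.0146 -0.0018  0.0083] [ 0.6 17.3 -0.5]
```

```bash
python3 -m jog '[[0.005,-0.001,0.003,0.6,6,-0.5],[0.005,-0.001,0.003,0,6,0],[0.005,0,0.003,0,6,0],[0,0,0,0,0,0],[0,0,0,0,0,0]]'; python3 -c "
from h import *
rel();tgt(94,.025,.07)"
```

```text
time: 6.7
ee_pos: [0.5251, 0.0261, 0.0697]
tcp_rot: [-0.653, 0.272, -0.27, 0.654]
ft_force: [-1.9, 1.5, 2.3]
gripper_width: 0.0003
6.7 tcp [0.5251 0.0261 0.0697] F [-1.9  1.5  2.3] w 0.0003
axes cols x,y,z: [[0.706, -0.003, 0.708], [-0.708, 0.003, 0.706], [-0.004, -1.0, -0.0]]
j [ 0.32  0.52 -0.51  1.97  0.37  0.74 -1.2 ] M [ 0.26  0.22 -0.01]
dial-rel in tool: x -0.0258 z 0.0358  h 0.0697  z-az 44.9
tool-az as dial deg from off 76.4; tilt [-0.003  0.003]
6.7 tcp [0.5251 0.0261 0.0697] F [-1.9  1.5  2.3] w 0.0003
axes cols x,y,z: [[0.706, -0.003, 0.708], [-0.708, 0.003, 0.706], [-0.004, -1.0, -0.0]]
delta th 94 [ 0.0135 -0.0004  0.0079] [ 0.  17.6 -0.2]
```

```bash
python3 -m jog '[[0.005,0,0.003,0,6,0],[0.005,0,0.003,0,6,0],[0.005,0,0.003,0,6,0],[0.001,0,0,0,1,0],[0,0,0,0,0,0]]'; python3 -c "
from h import *
rel();tgt(112,.025,.07);pic(4)"
```

```text
time: 7.32
ee_pos: [0.5401, 0.019, 0.0691]
tcp_rot: [0.6, -0.376, 0.372, -0.6]
ft_force: [0.5, 0.5, 0.1]
gripper_width: 0.0003
7.33 tcp [0.5401 0.019  0.0691] F [0.5 0.5 0.1] w 0.0003
axes cols x,y,z: [[0.441, -0.005, 0.898], [-0.898, 0.003, 0.441], [-0.005, -1.0, -0.003]]
j [ 0.26  0.53 -0.43  1.94  0.31  0.74 -1.46] M [ 0.   -0.07  0.04]
dial-rel in tool: x -0.0231 z 0.0359  h 0.0691  z-az 26.1
tool-az as dial deg from off 95.2; tilt [-0.005  0.003]
7.33 tcp [0.5401 0.019  0.0691] F [0.5 0.5 0.1] w 0.0003
axes cols x,y,z: [[0.441, -0.005, 0.898], [-0.898, 0.003, 0.441], [-0.005, -1.0, -0.003]]
delta th 112 [ 0.0101 -0.001   0.0077] [ 0.2 16.8 -0.2]
```

View pics/s4.png

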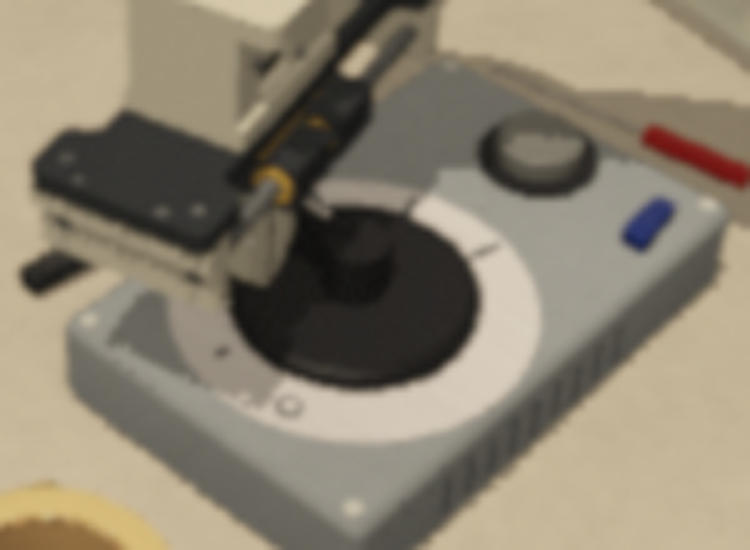

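```bash
python3 -m jog '[[0.004,-0.001,0.003,0,6,0],[0.003,0,0.003,0,6,0],[0.003,0,0.003,0,5,0],[0,0,0,0,0,0],[0,0,0,0,0,0]]'; python3 -c "
from h import *
rel();tgt(130,.025,.07)"
```

```text
time: 8.0
ee_pos: [0.5503, 0.0143, 0.0697]
tcp_rot: [0.539, -0.461, 0.455, -0.538]
ft_force: [-1.0, 1.3, 0.9]
gripper_width: 0.0005
8.0 tcp [0.5503 0.0143 0.0697] F [-1.   1.3  0.9] w 0.0005
axes cols x,y,z: [[0.162, -0.007, 0.987], [-0.987, 0.004, 0.162], [-0.005, -1.0, -0.006]]
j [ 0.21  0.53 -0.36  1.91  0.26  0.75 -1.7 ] M [0.18 0.02 0.  ]
dial-rel in tool: x -0.0262 z 0.0370  h 0.0697  z-az 9.3
tool-az as dial deg from off 112.0; tilt [-0.007  0.004]
8.0 tcp [0.5503 0.0143 0.0697] F [-1.   1.3  0.9] w 0.0005
axes cols x,y,z: [[0.162, -0.007, 0.987], [-0.987, 0.004, 0.162], [-0.005, -1.0, -0.006]]
delta th 130 [ 0.0142 -0.0004  0.0069] [ 0.4 18.  -0.2]
```

```bash
python3 -m jog '[[0.005,0,0.003,0.4,6,0],[0.005,0,0.002,0,6,0],[0.004,0,0.002,0,5,0],[0,0,0,0,0,0],[0,0,0,0,0,0]]'; python3 -c "
from h import *
rel();tgt(132,.025,.07);pic(5)"
```

```text
time: 8.62
ee_pos: [0.5582, 0.0023, 0.0699]
tcp_rot: [-0.465, 0.533, -0.53, 0.468]
ft_force: [0.3, 0.8, -0.0]
gripper_width: 0.0004
8.62 tcp [0.5582 0.0023 0.0699] F [ 0.3  0.8 -0. ] w 0.0004
axes cols x,y,z: [[-0.13, 0.001, 0.992], [-0.992, 0.007, -0.13], [-0.007, -1.0, 0.0]]
j [ 0.18  0.53 -0.29  1.9   0.2   0.74 -1.92] M [ 0.05  0.03 -0.02]
dial-rel in tool: x -0.0249 z 0.0373  h 0.0699  z-az -7.5
tool-az as dial deg from off 128.8; tilt [0.001 0.007]
8.62 tcp [0.5582 0.0023 0.0699] F [ 0.3  0.8 -0. ] w 0.0004
axes cols x,y,z: [[-0.13, 0.001, 0.992], [-0.992, 0.007, -0.13], [-0.007, -1.0, 0.0]]
delta th 132 [ 0.0021 -0.0002  0.002 ] [-0.   3.2 -0.4]
```

View pics/s5.png

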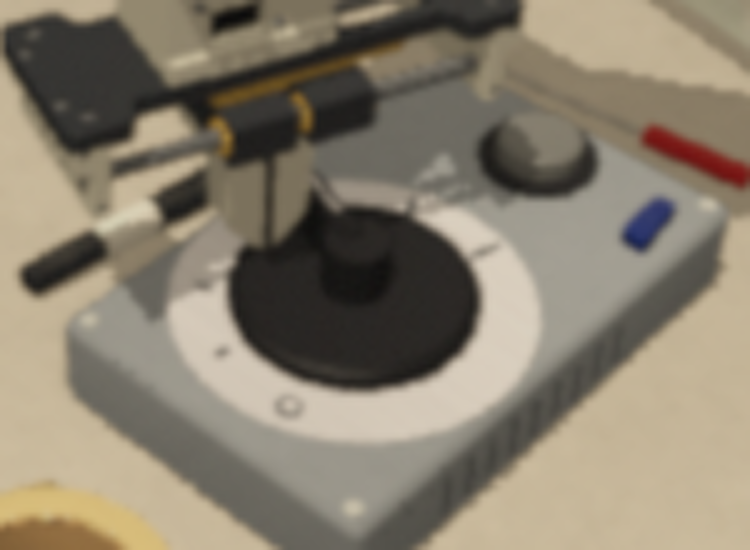

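```bash
python3 -m jog '[[0.003,0,0.002,0,4,0],[0.001,0,0,0,1,0],[0,0,0,0,0,0],[-0.006,0,0,0,0,0],[-0.006,0,0,0,0,0]]'; python3 -c "
from h import *
rel();pic(6)"
```

```text
time: 9.3
ee_pos: [0.5617, 0.0104, 0.0698]
tcp_rot: [-0.442, 0.552, -0.549, 0.445]
ft_force: [1.0, -0.3, 0.2]
gripper_width: 0.0002
9.3 tcp [0.5617 0.0104 0.0698] F [ 1.  -0.3  0.2] w 0.0002
axes cols x,y,z: [[-0.213, 0.0, 0.977], [-0.977, 0.007, -0.213], [-0.007, -1.0, -0.001]]
j [ 0.15  0.53 -0.27  1.89  0.19  0.74 -2.01] M [0.06 0.04 0.05]
dial-rel in tool: x -0.0365 z 0.0367  h 0.0698  z-az -12.3
tool-az as dial deg from off 133.6; tilt [0.    0.007]
```

View pics/s6.png

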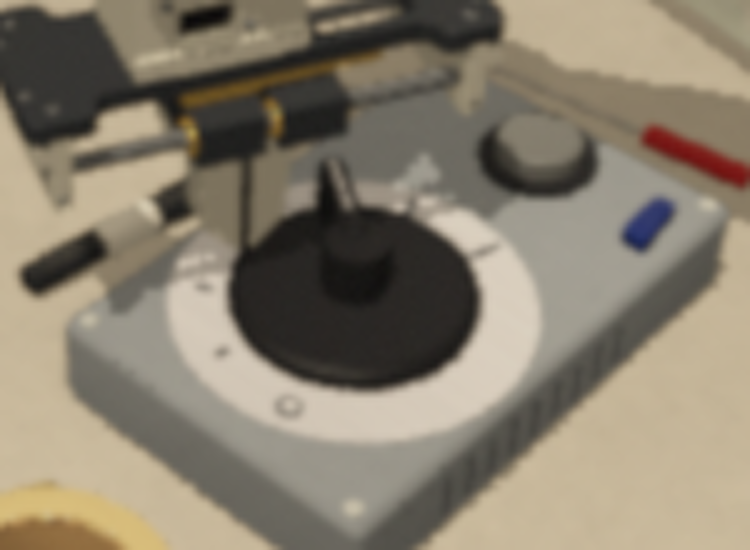

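```bash
python3 - <<'E'
from h import *
d=cams.get_image("scene")
P=lambda x,y:px2w(d,250+(x+.5)/5-.5,185+(y+.5)/5-.5,.089)
q=P(333,162)-P(352,208);a=np.degrees(np.arctan2(q[1],q[0]));print("az",a,"dial",121.3-a)
E
python3 -m jog '[[-0.002,-0.03,0,0,0,0],[0,-0.04,0,0,0,0],[0,-0.02,0,0,0,0],[0,0,0,0,0,0],[0,0,0,0,0,0]]'; python3 -c "
from h import *
rel()
s,m=st()
print(m.T@(np.array([.547,-.1383,.11])-s['ee_pos']))
pic(7)
d=cams.get_image('top');cv2.imwrite('pics/t7.png',cv2.resize(d['frame'][195:320,250:410],None,fx=5,fy=4.8,interpolation=cv2.INTER_CUBIC))"
```

```text
az -20.64327229162959 dial 141.9432722916296
time: 10.02
ee_pos: [0.5611, 0.0134, 0.1607]
tcp_rot: [-0.444, 0.552, -0.547, 0.446]
ft_force: [-0.3, -1.1, -0.7]
gripper_width: 0.0006
10.03 tcp [0.5611 0.0134 0.1607] F [-0.3 -1.1 -0.7] w 0.0006
axes cols x,y,z: [[-0.209, -0.002, 0.978], [-0.978, 0.007, -0.209], [-0.006, -1.0, -0.004]]
j [ 0.17  0.4  -0.3   1.84  0.14  0.92 -1.97] M [ 0.03  0.07 -0.02]
dial-rel in tool: x -0.0392 z 0.0356  h 0.1607  z-az -12.0
tool-az as dial deg from off 133.3; tilt [-0.002  0.007]
10.03 tcp [0.5611 0.0134 0.1607] F [-0.3 -1.1 -0.7] w 0.0006
axes cols x,y,z: [[-0.209, -0.002, 0.978], [-0.978, 0.007, -0.209], [-0.006, -1.0, -0.004]]
[0.15164595 0.04965934 0.01811153]
```

View pics/s7.png

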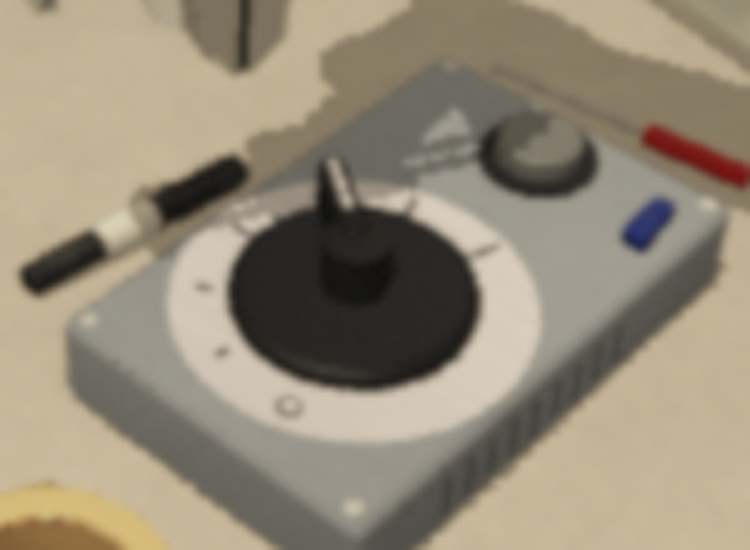

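View pics/t7.png

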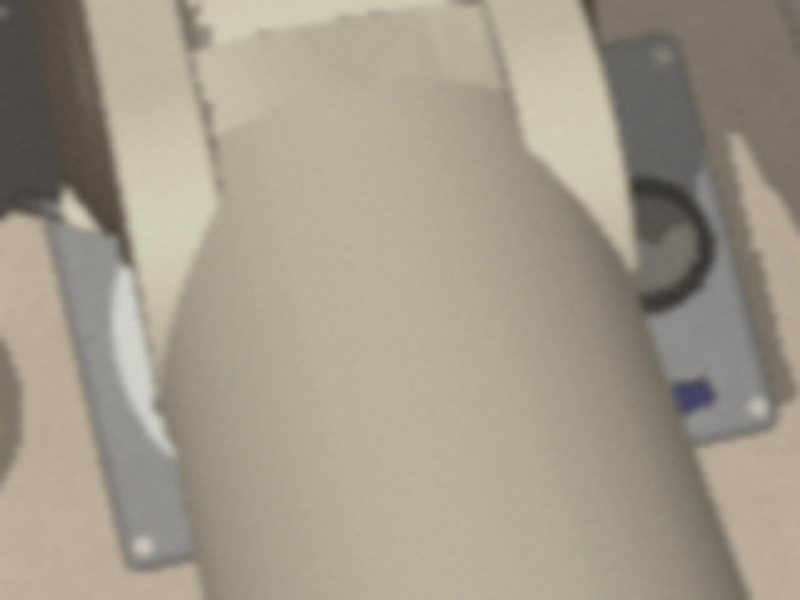

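```bash
python3 -m jog '[[0.05,0,0.006,0,0,0],[0.05,0,0.006,0,0,0],[0.05,0,0.006,0,0,0],[0,0.02,0,0,0,0],[0,0.02,0,0,0,0]]'; python3 -c "
from h import *
rel()
s,m=st()
M=np.c_[m[:,0]*[1,1,0],[0,0,-1],m[:,2]*[1,1,0]]
print(m.T@(np.array([.547,-.1383,.075])-s['ee_pos']),R.from_matrix(m.T@M).as_rotvec(degrees=True).round(2))
d=cams.get_image('top');cv2.imwrite('pics/t8.png',cv2.resize(d['frame'][195:320,250:410],None,fx=5,fy=4.8,interpolation=cv2.INTER_CUBIC))"
```

```text
time: 10.75
ee_pos: [0.5455, -0.1405, 0.1142]
tcp_rot: [-0.445, 0.553, -0.545, 0.445]
ft_force: [-0.4, -0.0, -0.8]
gripper_width: 0.0005
10.75 tcp [ 0.5455 -0.1405  0.1142] F [-0.4 -0.  -0.8] w 0.0005
axes cols x,y,z: [[-0.207, -0.007, 0.978], [-0.978, 0.008, -0.207], [-0.007, -1.0, -0.009]]
j [ 0.4   0.47 -0.24  1.86  0.14  0.84 -1.69] M [ 0.12  0.08 -0.  ]
dial-rel in tool: x 0.1146 z 0.0523  h 0.1142  z-az -11.9
tool-az as dial deg from off 133.2; tilt [-0.007  0.008]
10.75 tcp [ 0.5455 -0.1405  0.1142] F [-0.4 -0.  -0.8] w 0.0005
axes cols x,y,z: [[-0.207, -0.007, 0.978], [-0.978, 0.008, -0.207], [-0.007, -1.0, -0.009]]
[-0.00216696  0.03917805  0.00138614] [ 0.49  0.   -0.38]
```

View pics/t8.png

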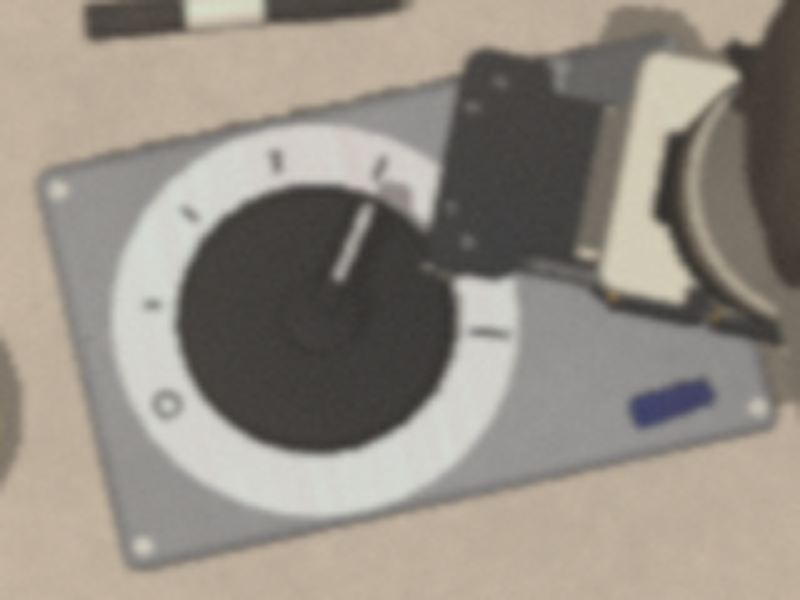

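```bash
python3 -m jog '[[-0.001,0.02,0.001,0.5,0,-0.4],[-0.001,0.015,0,0,0,0],[0,0,0,0,0,0],[0,0,0,0,0,0],[0,0,0,0,0,0]]'; python3 -c "
from h import *
s,m=st()
M=np.c_[m[:,0]*[1,1,0],[0,0,-1],m[:,2]*[1,1,0]]
print(m.T@(np.array([.547,-.1383,.0645])-s['ee_pos']),R.from_matrix(m.T@M).as_rotvec(degrees=True).round(2))
pic(9)"
```

```text
time: 11.42
ee_pos: [0.5438, -0.1382, 0.0742]
tcp_rot: [-0.447, 0.551, -0.547, 0.444]
ft_force: [-0.4, 0.3, -0.1]
gripper_width: 0.0005
11.43 tcp [ 0.5438 -0.1382  0.0742] F [-0.4  0.3 -0.1] w 0.0005
axes cols x,y,z: [[-0.207, -0.008, 0.978], [-0.978, 0.001, -0.207], [0.0, -1.0, -0.008]]
[-0.00055706  0.00963026  0.00327263] [ 0.44 -0.    0.02]
```

View pics/s9.png

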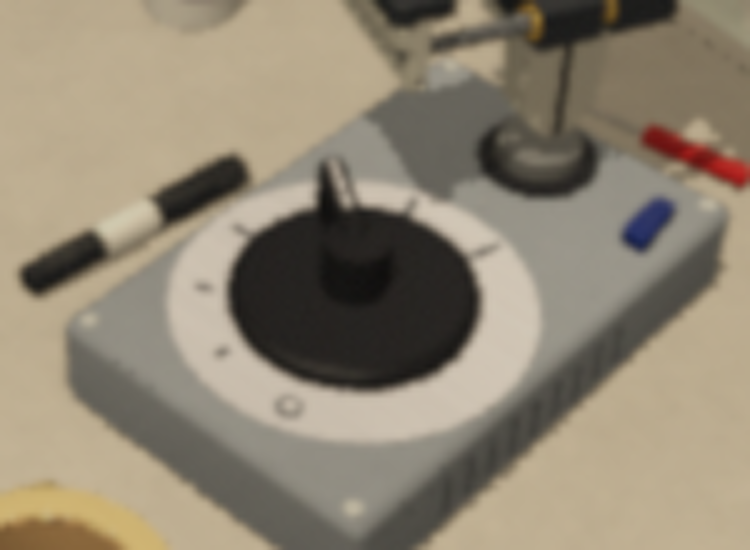

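```bash
python3 -m jog '[[0,0.004,0.003,0.4,0,0],[0,0.004,0,0,0,0],[0,0.004,0,0,0,0],[0,0.003,0,0,0,0],[0,0,0,0,0,0]]'; python3 -c "
from h import *
s,m=st();print(s['moment'].round(2))"
```

```text
time: 12.1
ee_pos: [0.5481, -0.1393, 0.0599]
tcp_rot: [0.445, -0.548, 0.55, -0.446]
ft_force: [-0.7, -0.5, 4.3]
gripper_width: 0.0005
12.1 tcp [ 0.5481 -0.1393  0.0599] F [-0.7 -0.5  4.3] w 0.0005
axes cols x,y,z: [[-0.207, 0.002, 0.978], [-0.978, -0.001, -0.207], [0.001, -1.0, 0.003]]
[ 0.12  0.33 -0.04]
```

```bash
python3 -m jog '[[0,0.002,0,0,0,0],[0,0.002,0,0,0,0],[0,0.002,0,0,0,0],[0,0.002,0,0,0,0],[0,0.002,0,0,0,0]]'; python3 -c "
from h import *
s,m=st();print(s['moment'].round(2));pic(10)"
```

```text
time: 12.72
ee_pos: [0.5483, -0.1394, 0.0584]
tcp_rot: [0.446, -0.548, 0.551, -0.445]
ft_force: [-6.5, 1.7, 20.2]
gripper_width: 0.0002
12.72 tcp [ 0.5483 -0.1394  0.0584] F [-6.5  1.7 20.2] w 0.0002
axes cols x,y,z: [[-0.207, 0.002, 0.978], [-0.978, -0.004, -0.207], [0.003, -1.0, 0.003]]
[0.44 1.63 0.04]
```

View pics/s10.png

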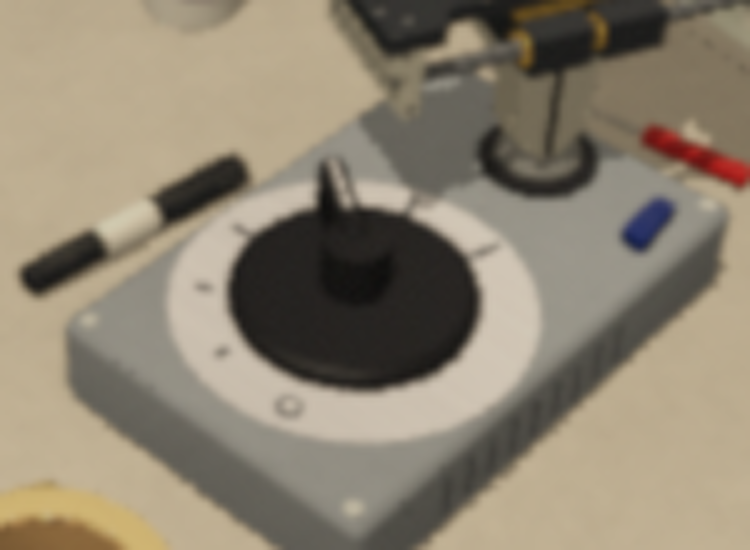

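```bash
python3 -m jog '[[0,-0.005,0,0,0,0],[0,-0.01,0,0,0,0],[0,-0.03,0,0,0,0],[0,-0.04,0,0,0,0],[0,-0.04,0,0,0,0]]';  python3 -m jog '[[0.03,-0.02,0,0,0,0],[0.06,-0.01,0,0,0,0],[0.06,0,0,0,0,0],[0.06,0,0,0,0,0],[0,0,0,0,0,0]]'; python3 -c "
from h import *
st()
pic(11)
d=cams.get_image('top');cv2.imwrite('pics/t11.png',cv2.resize(d['frame'][195:320,250:410],None,fx=5,fy=4.8,interpolation=cv2.INTER_CUBIC));cv2.imwrite('pics/tf.png',d['frame'])"
```

```text
time: 13.4
ee_pos: [0.5451, -0.1382, 0.1837]
tcp_rot: [-0.447, 0.55, -0.548, 0.444]
ft_force: [1.5, -0.0, -0.2]
gripper_width: 0.0006
time: 14.02
ee_pos: [0.5046, -0.3495, 0.2204]
tcp_rot: [0.447, -0.546, 0.551, -0.447]
ft_force: [-0.5, -0.2, -0.9]
gripper_width: 0.0007
14.03 tcp [ 0.5046 -0.3495  0.2204] F [-0.5 -0.2 -0.9] w 0.0007
axes cols x,y,z: [[-0.202, 0.004, 0.979], [-0.979, -0.005, -0.202], [0.004, -1.0, 0.005]]
```

View pics/s11.png

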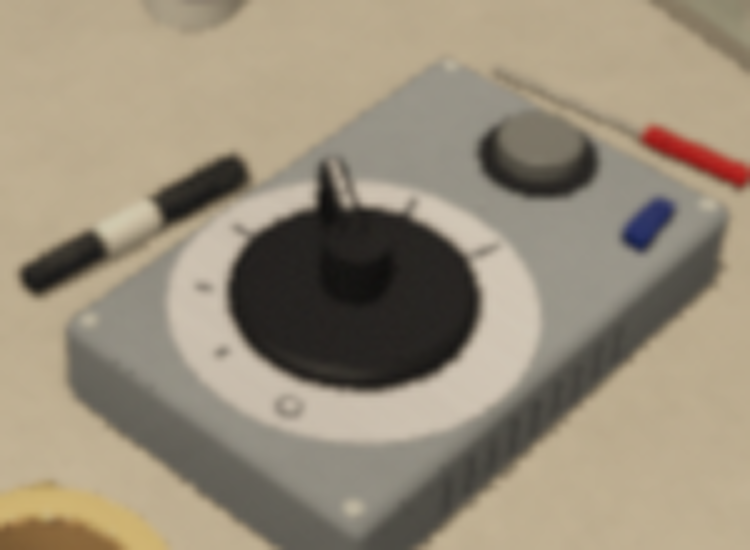

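View pics/t11.png

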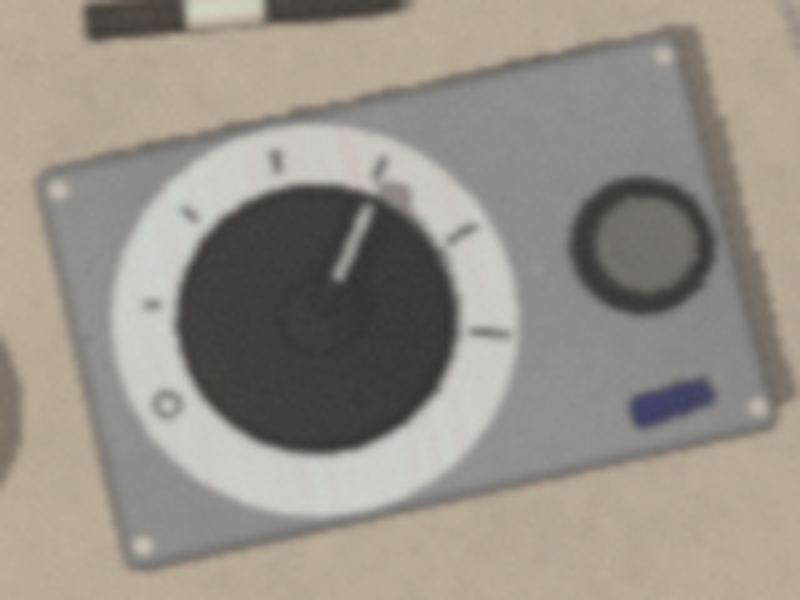

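View pics/tf.png

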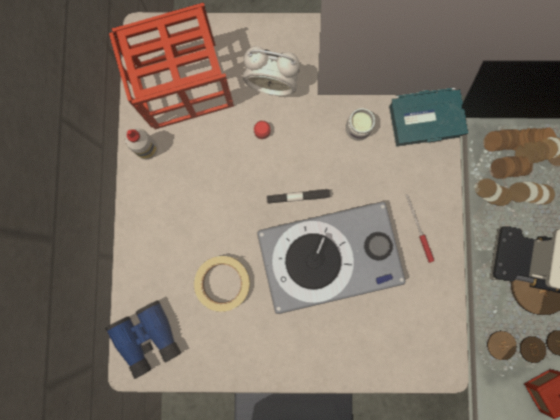

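The pointer is on the fourth tick at (380,168) in the enlarged top view. The button is up, and the unit's screws and the bystanders are at the same pixels as in the first picture. The arm is clear of everything.

```bash
python3 -c "
from plant import job
print(job.finish_job())"
```

```text
the job is handed in; nothing more can be done
None
```

I pushed the dial four clicks clockwise from off to speed 4 with the closed fingertips. Then I pressed the start button once and handed the job in at about 14 s.

- **Dial:** the pointer started in off and now points at the fourth tick. The scene camera gave about 142° from off, where speed 4 is 144°. I did not see the first two clicks directly. I counted them from the finger's angle and the pushing force, and I saw clicks 3 and 4 in the pictures.
- **Button:** it met a hard stop with the fingertips 58.4 mm above the table, about 6.1 mm down, at 20 N on the wrist. It was pressed only at speed 4. The last pictures show it up again.
- **Surroundings:** in the last pictures the unit and the things round and on it look unmoved from the first ones, judged by eye. The arm was clear of everything, with near-zero force on the tool.

No check failed or disagreed beyond the calibration error: the two estimates of the button's position differed by about 2 mm.

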